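# Ease a ratchet clamp by one notch

### The arm

A 7-joint arm with a two-finger parallel gripper is mounted at the origin on the work surface. World frame = base frame: x ahead of the robot, y to its left, z up, the work surface at z = 0. Lengths are in m, angles in rad, forces in N, time in s.
With the tool pointing down it reaches from about 0.4 to 0.85 m from the base axis. Payload 4.5 kg.
Tool frame: the origin (TCP) lies at the very end of the fingers, on their centre line; the grasp point (between the pads) lies 19 mm behind it; z points along the fingers, y is the line along which they close (so a half turn about z gives the same grasp; the last joint's range is limited). The gripper opens to 88 mm and grips with 3 to 60 N. Pads are 18 mm wide; open, the fingers measure 123 mm over their backs; the gripper's body (75 mm by 187 mm) begins 45 mm behind the grasp point.
Start: joints at [-1.119, 0.689, -0.195, 1.565, 0.157, 0.902, -0.215], TCP at [0.254, 0.571, 0.212] pointing down, gripper open.
Joint ranges: [-3.01, 3.01], [-0.46, 2.08], [-1.47, 1.51], [0.13, 2.56], [-1, 4.14], [0.04, 2.09], [-2.66, 2.66]. Speed limits (rad/s): [2.57, 2.57, 3.14, 3.14, 3.14, 3.14, 3.14].

### API

Orientations are given as a unit quaternion [x, y, z, w].
In Python, from plant import r, eyes, nets gives the robot as it stands.
- The arm moves only by the shell command python3 -m pendant 'ROWS' [FORCE]. ROWS is JSON, a list of rows, each an object of numbers: "claw": the opening, from 0 (shut) to 1 (fully open); "dx", "dy", "dz": the shift along the world's x, y, z in mm; "twist": the turn about the world's z in rad. In form: [{"claw": .., "dx": .., "dy": .., "dz": .., "twist": ..}, ...]. A call has 1 to 8 rows; each row is the pose to reach, as a shift and turn from the pose commanded when the call began; what a row does not reach only later rows make up. A row lasts 1/10 s, in which the tool goes at most 50 mm and 8.59 degrees, less where a joint would pass 70% of its speed; a pose out of reach is approached as far as the arm can. A call with a gripper value outside its range is refused whole. The fingers move at their own pace and stop on an object; FORCE is the grip in N (left out, the last holds). Time passes only in rows, so rows that repeat a pose let the fingers close. It gives the time, the measured TCP pose, the force, the opening and the grip force at its end, in the units of the state.
- r.get_state(): the state, without advancing time (a new reading comes with each control period).
- eyes.snapshot(name): name is "side" or "top"; returns (picture, depth): 400x640x3 uint8, blue, green, red; 400x640 float32, m along the optical axis (not along the pixel's ray), 0 where there is no reading.
- eyes.camera_info(name): a dict with "K" (3x3 intrinsics, pixels), "world_to_cam" (4x4, takes a point from world to camera coordinates). Camera axes: x right, y down, z forward; pixel columns grow to the right and rows downward; lengths in m; the calibration is good to about 2 mm. A picture is of the moment at which its call begins. camera_info takes no time and is no camera call.
- r.finish_job(): hands the job in; it is judged then, once.
Trained networks look in the newest picture that a camera, given by its name, has taken for a name from the list of things; names that differ only in an ending like _2 or _b are one class to them, and where a whole thing is asked for, a point or a joint stands for the part that bears it (a point fixed in the world has none). Each returns a list of dicts, best first, with "confidence" (0 to 1); they miss things now and then, are a little off and sometimes report something else, mostly with a low value. They report only what shows in the picture. A call takes as long as a camera call. They do not tell look-alikes from the thing itself.
- nets.spot_in(camera, query): "box" ([left, top, width, height] as shares, 0 to 1, of the picture: columns of its width, rows of its height, round what is visible of it).
- nets.place_of(camera, query): "position" ([column, row] as shares, 0 to 1, of the picture: columns of its width, rows of its height: a listed point, or the origin of a listed thing).
The state is a dict: "clock": time; "q": joint angles; "qd": joint speeds; "joint_torque": joint torques, N m; "tool_pos": TCP position; "eef_rot": TCP orientation; "contact_force": force on the tool from outside, world axes, zero at the start; "moment": the same for the moment, N m; "opening": opening from 0.0 (shut) to 1.0 (fully open); "finger_force": force on a finger pad.
Only numpy, scipy, OpenCV 4.12 (cv2) and the standard library are available. Lean on these libraries where they do the work, as an engineer would, in place of code of your own. Each camera call takes 0.05 s, during which the arm holds its last target. There are 200 camera calls.

### The job

The ratchet clamp on the model-making bench is squeezing the glued stick frame too hard: ease it by one notch. With a fingertip push the pawl's thumb lever over so that the pawl lifts out of the toothed wheel, push a spoke to turn the wheel backward (its top going towards the pawl's side) by exactly one tooth, then push the pawl back down fully into the next gap and come away. Only push with the fingers: lift and carry nothing, and leave the stick frame, the jar, the glue bottle and the tray where they stand.

Things in the scene. Friction and masses are not known exactly. Their poses are not given: they have to be found in the camera images.
- rig: Bench ratchet clamp, fixed: steel works and wooden jaws on plywood. Origin on the bench under the wheel's middle; x along the axle, y from the wheel towards pawl and jaws, z up. Base plate x -55 to 55, y -85 to 185 mm, 12 thick. Jaws at y 98-112 (moving, 72 high) and 162-176 mm (fixed, 67 high). Pawl post at x 35-43, y 61-79 mm, 117 high. Bar spokes and pawl, nothing is higher than 124 mm.
- axle (a point): Middle of the axle, 82 mm above the bench, between bearing plates at the clamp's x = -47 and 47 mm, 96 mm high. The axle carries a cross of four spokes at x = -24 mm and a toothed wheel at x = 18 mm (8 saw teeth, tip radius 42 mm, 12 mm thick).
- wheel (a joint): Angle of spokes and toothed wheel, rad. 0 to 0.08 at the start (clamp tight, no further forward); grows as it turns backward, its top moving to the clamp's +y. One notch = 1 tooth of 8 = 0.785. Pawl down: 0.12 rad of play about a notch, then blocked. Pawl up: turns stiffly (3 N at a spoke end), stays where left. Moves the jaw 12 mm per rad.
- pawl (a joint): Pawl angle, rad: 0 = fully down in a gap; grows as the nose lifts, stop at 0.85; clears the teeth above about 0.25. The thumb lever is one piece with it: upright at 0, leaning to the clamp's +y as the pawl lifts. A stiff pivot (1 to 2 N at the lever) keeps it where it is left. It goes fully down only with the wheel within about 0.12 rad of a notch.
- pawl_pivot (a point): Pivot of the pawl and its thumb lever, at the clamp's x = 18, y = 70 mm, 107 mm above the bench; axis along x.
- spoke_end (a point): Centre of the 14 mm ball on the end of the spoke to push, 60 mm from the axle; a steel rod 9 mm thick at the clamp's x = -24 mm. At wheel angle 0 it leans 30 degrees from upright to the clamp's -y; one notch brings it 15 degrees past upright to +y. The other three spokes follow at 90 degree steps.
- lever_top (a point): Middle of the top edge of the pawl's thumb lever: a steel plate 24 mm wide (along the axle), 5 mm thick, top 75 mm from the pivot (182 mm above the bench with the pawl down). Free on both its y sides above the pawl's arm, which lies on its -y side up to 28 mm above the pivot.
- pawl_nose (a point): The pawl's nose, an 8 mm round bar across its tip, 63 mm from the pivot on its -y side; it drops into the toothed wheel near the wheel's top.
- stick_frame: Glued frame of wooden sticks, 50 x 48 x 46 mm, standing loose between the jaws on the clamp's base plate; origin under its centre.
- stick_jar: Small round glass jar, 50 mm across, 55 mm tall, wooden sticks standing in it to 70 mm; origin under its centre.
- glue_bottle: White glue bottle standing upright, 38 mm across, 100 mm tall; origin under its centre.
- stick_tray: Open cardboard tray of sticks, 90 x 120 x 40 mm; origin under its centre.
Not all that is in view belongs to the job. Several things have the shape of the stick_tray; the one meant has the colours described above.

How it is judged:
On the way, in this order (a step that is already met when the one before it is completed fails the run):
1. the pawl is lifted clear of the teeth, the wheel not yet turned (value of joint pawl above 0.3 rad and value of joint wheel below 0.25 rad), for 0.1 s.
2. the wheel has been pushed back one notch with the pawl still up (value of joint pawl above 0.22 rad and value of joint wheel between 0.6 and 0.96 rad), for 0.1 s.
At the end, for the whole second after the job is handed in: The wheel rests one notch back from its start (0.60 to 0.96 rad), the pawl is fully down in the gap (under 0.06 rad), and stick frame, jar, bottle and tray stand upright within 20 mm of where they were (value of joint pawl below 0.06 rad and value of joint wheel between 0.6 and 0.96 rad and velocity of joint wheel between -0.1 and 0.1 rad/s and distance of each of stick_jar, glue_bottle, stick_tray, stick_frame from where it was at the start of the episode below 0.02 m and angle between each of stick_jar, glue_bottle, stick_tray, stick_frame's own z axis and vertical below 0.15 rad); the robot touches nothing.
It fails at once if the wheel is turned far past one notch (more than 1.2 rad) (value of joint wheel above 1.2 rad).
It fails at once if the stick frame, jar, bottle or tray is lifted or carried (raised 12 mm or moved 30 mm) (height (world z) of any of stick_jar, glue_bottle, stick_tray above 0.012 m or height (world z) of stick_frame above 0.024 m or distance of any of stick_jar, glue_bottle, stick_tray, stick_frame from where it was at the start of the episode above 0.03 m).
It also fails if it takes over 42 s, if anything falls off the work surface, if the arm or the gripper's body presses on something with over 40 N, if the wrist force passes 120 N, or if a joint passes its speed limit or range.

## Working session

There is one attempt and no reset: what is moved stays moved. The work goes in short steps, Python scripts to look and compute and a shell command to move; the robot and the scene stay as the last step left them, time stands still between calls to the robot, and variables do not carry over. Pictures are saved under pics/ and viewed, at most 10 in all, crops included, and the job is handed in when it is done.

```bash
ls; mkdir -p pics
cat > h.py <<'E'
import numpy as np, cv2
from plant import r, eyes, nets
def cam(n):
    c=eyes.camera_info(n); return np.array(c["K"]),np.array(c["world_to_cam"])
def ray(n,px):
    K,T=cam(n); d=np.linalg.inv(K)@[px[0],px[1],1]; R=T[:3,:3]; return -R.T@T[:3,3], R.T@d
def atz(n,px,z):
    o,d=ray(n,px); return o+d*(z-o[2])/d[2]
def deproj(n,px,D):
    o,d=ray(n,px); w=D[int(px[1])-1:int(px[1])+2,int(px[0])-1:int(px[0])+2]; w=w[w>0]
    return o+d*(np.median(w) if len(w) else np.nan)
def proj(n,p):
    K,T=cam(n); q=K@(T[:3,:3]@np.array(p)+T[:3,3]); return q[:2]/q[2]
E
python3 - <<'E'
from h import *
for n in("side","top"):
    im,D=eyes.snapshot(n); cv2.imwrite(f"pics/{n}0.png",im); np.save(f"{n}0.npy",D)
    for q in("rig","axle","pawl_pivot","spoke_end","lever_top","pawl_nose","stick_frame","stick_jar","glue_bottle","stick_tray"):
        for d in nets.place_of(n,q)[:3]:
            px=np.array(d["position"])*[640,400]; px=np.clip(px,2,[637,397])
            print(n,q,round(d["confidence"],2),px.round(),deproj(n,px,D).round(3))
s=r.get_state(); print(s["clock"],s["tool_pos"],s["eef_rot"],s["opening"])
for n in("side","top"): print(n,ray(n,(320,200)))
E
```

```text
pics
side rig 0.59 [378. 207.] [ 0.568 -0.078  0.011]
side axle 0.64 [385. 182.] [ 0.564 -0.081  0.091]
side pawl_pivot 0.75 [353. 186.] [ 0.602 -0.02   0.113]
side pawl_pivot 0.6 [377. 165.] [ 0.586 -0.079  0.129]
side spoke_end 0.93 [406. 159.] [ 0.542 -0.113  0.14 ]
side lever_top 0.63 [357. 158.] [ 0.601 -0.026  0.181]
side pawl_nose 0.95 [377. 164.] [ 0.586 -0.081  0.129]
side pawl_nose 0.43 [354. 189.] [ 0.598 -0.017  0.111]
side stick_frame 0.88 [334. 239.] [0.583 0.073 0.065]
side stick_jar 0.86 [368. 157.] [ 0.652 -0.174  0.035]
side glue_bottle 0.62 [406. 241.] [ 0.478 -0.026  0.022]
side stick_tray 0.69 [366. 158.] [ 0.656 -0.173  0.031]
side stick_tray 0.67 [265. 296.] [0.635 0.219 0.016]
side stick_tray 0.65 [300. 208.] [0.702 0.02  0.015]
top rig 0.63 [375. 221.] [ 0.568 -0.088  0.011]
top axle 0.61 [386. 218.] [ 0.571 -0.103  0.089]
top axle 0.31 [397. 232.] [ 0.541 -0.119  0.14 ]
top pawl_pivot 0.57 [349. 205.] [ 0.598 -0.021  0.113]
top pawl_pivot 0.32 [375. 221.] [ 0.568 -0.087  0.011]
top spoke_end 0.87 [394. 231.] [ 0.543 -0.113  0.137]
top spoke_end 0.73 [335. 16
[... 235 characters left out ...]
116]
top stick_frame 0.79 [316. 207.] [0.6   0.051 0.012]
top stick_jar 0.89 [418. 183.] [ 0.654 -0.182  0.054]
top glue_bottle 0.74 [355. 258.] [ 0.485 -0.037  0.07 ]
top glue_bottle 0.67 [338. 155.] [0.724 0.001 0.015]
top stick_tray 0.83 [249. 189.] [0.642 0.209 0.017]
top stick_tray 0.73 [399. 112.] [ 0.83  -0.145  0.015]
top stick_tray 0.69 [336. 157.] [0.719 0.005 0.016]
1.1 [0.25357514 0.57126446 0.21164309] [ 2.07384197e-01  9.78259574e-01  2.95670877e-05 -3.51060288e-06] 1.0020866070424643
side (array([0.36150499, 0.42211479, 0.6805089 ]), array([ 0.37064485, -0.51553434, -0.77257855]))
top (array([0.52077266, 0.02958909, 1.03246654]), array([ 0.093736  ,  0.01216552, -0.99561625]))
```

Run:
```python
from h import *
a=cv2.imread("pics/side0.png")[110:330,220:460];b=cv2.imread("pics/top0.png")[90:290,220:460]
a=cv2.resize(a,(400,367),interpolation=cv2.INTER_CUBIC)
cv2.imwrite("pics/c1.png",np.hstack([cv2.resize(cv2.imread("pics/side0.png")[120:270,300:460],(400,375),interpolation=2),cv2.resize(cv2.imread("pics/top0.png")[110:290,230:430],(400,375),interpolation=2)]))
cv2.imwrite("pics/c2.png",cv2.imread("pics/top0.png"))
# fit rig pose (x,y,yaw) from points: lever_top, pivot, spoke end(wheel angle unknown) by reprojection
from scipy.optimize import least_squares
obs=[("side",(357,158),"lev"),("top",(353,200),"lev"),("side",(406,159),"sp"),("top",(394,231),"sp"),("side",(353,186),"piv"),("top",(349,205),"piv"),("side",(377,164),"nose"),("top",(380,211),"nose"),("top",(386,218),"ax"),("side",(385,182),"ax")]
def pts(p):
    c,s=np.cos(p[2]),np.sin(p[2]); t=np.radians(30)-p[3]
    L={"lev":(18,70,182),"sp":(-24,-60*np.sin(t),82+60*np.cos(t)),"piv":(18,70,107),"nose":(18,12,128),"ax":(0,0,82)}
    return {k:np.array([p[0]+(c*v[0]-s*v[1])/1e3,p[1]+(s*v[0]+c*v[1])/1e3,v[2]/1e3]) for k,v in L.items()}
def f(p):
    P=pts(p); return np.concatenate([proj(n,P[k])-u for n,u,k in obs]+[[(p[3]-.04)*50]])
q=least_squares(f,[.57,-.09,0,.04],loss="soft_l1"); print(q.x); print(q.fun.round(1)); print(pts(q.x))
```

```text
[ 0.56982981 -0.09119783 -0.18547058  0.04635264]
[ 0.2  0.3  0.3  0.5  0.3  2.   0.6  0.6  2.   0.4  2.1 -1.3 -1.3 -0.8
 -1.1 -2.8 -5.8  0.9 -0.7 -1.3  0.3]
{'lev': array([ 0.60042973, -0.02571773,  0.182     ]), 'sp': array([ 0.54115909, -0.11385944,  0.13529579]), 'piv': array([ 0.60042973, -0.02571773,  0.107     ]), 'nose': array([ 0.58973401, -0.082723  ,  0.128     ]), 'ax': array([ 0.56982981, -0.09119783,  0.082     ])}
```

View pics/c1.png

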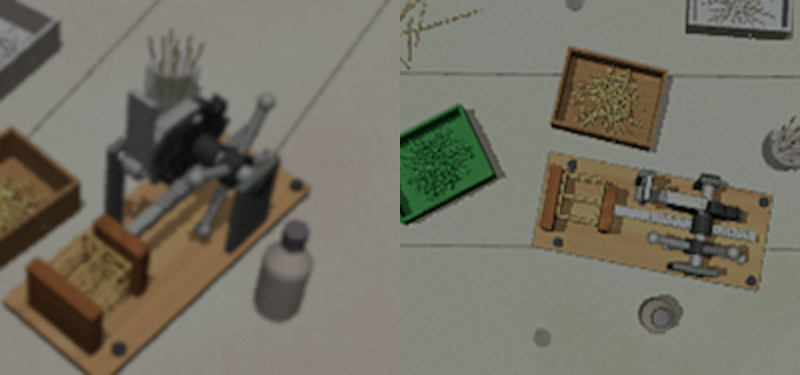

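View pics/c2.png

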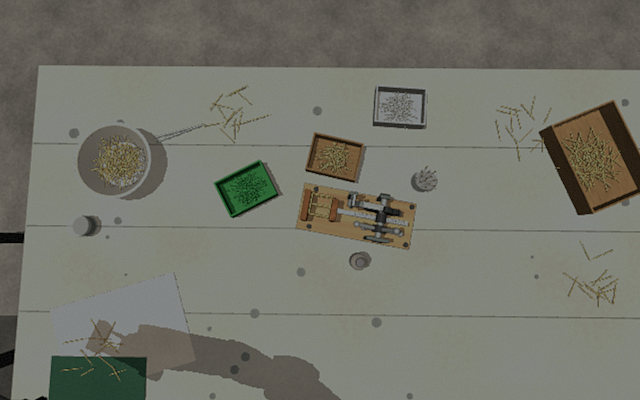

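Top view: the clamp sits at about (360,217) and its pawl lever at (353,200). The spoke ball is at (394,231). Three other things could be taken for the tray: green (247,189), white (400,107) and large brown (597,157). The one meant is the brown cardboard tray at (336,157), and I only need to avoid it. The close crop shows the upright plate lever on the jaw side and the ball spoke leaning away, and both agree with the fit.

```bash
cat >> h.py <<'E'
RX,RY,YAW=0.5698,-0.0912,-0.1855
def w(x,y,z):
    c,s=np.cos(YAW),np.sin(YAW); return np.array([RX*1e3+c*x-s*y,RY*1e3+s*x+c*y,z])
def rig(p):
    c,s=np.cos(YAW),np.sin(YAW); d=np.array(p[:2])*1e3-[RX*1e3,RY*1e3]; return np.array([c*d[0]+s*d[1],-s*d[0]+c*d[1],p[2]*1e3])
def st():
    s=r.get_state(); p=np.array(s["tool_pos"]); print("t",round(s["clock"],2),"world",(p*1e3).round(1),"rig",rig(p).round(1),"q",np.round(s["eef_rot"],3),"F",np.round(s["contact_force"],1)); return p*1e3
def to(*a):
    p=st(); print([ (a_,(w(*a_)-p).round(1)) for a_ in a])
E
python3 -c "
from h import *
to((18,42,250),(18,42,158))"
```

```text
t 1.1 world [253.6 571.3 211.6] rig [-433.   592.8  211.6] q [ 0.207  0.978  0.    -0.   ] F [-0.3  0.3  0. ]
[((18, 42, 250), array([ 341.7, -624.5,   38.4])), ((18, 42, 158), array([ 341.7, -624.5,  -53.6]))]
```

```bash
python3 -m pendant '[{"claw":0,"dx":0,"dy":0,"dz":45,"twist":0},{"claw":0,"dx":45,"dy":-20,"dz":45,"twist":-0.15},{"claw":0,"dx":90,"dy":-45,"dz":45,"twist":-0.3},{"claw":0,"dx":130,"dy":-75,"dz":45,"twist":-0.45},{"claw":0,"dx":170,"dy":-105,"dz":45,"twist":-0.6},{"claw":0,"dx":210,"dy":-140,"dz":45,"twist":-0.75},{"claw":0,"dx":250,"dy":-175,"dz":45,"twist":-0.9},{"claw":0,"dx":280,"dy":-210,"dz":45,"twist":-1.05}]' 10; python3 -c "
from h import *
to((18,42,250))"
```

```text
clock: 1.9
tool_pos: [0.5326, 0.3631, 0.2567]
eef_rot: [0.672, 0.741, 0.001, -0.0]
contact_force: [-0.2, -0.5, -0.3]
opening: 0.297
finger_force: 0.0
t 1.9 world [532.6 363.1 256.7] rig [-120.3  439.7  256.7] q [ 0.672  0.741  0.001 -0.   ] F [-0.2 -0.5 -0.3]
[((18, 42, 250), array([  62.6, -416.3,   -6.7]))]
```

```bash
python3 -m pendant '[{"claw":0,"dx":10,"dy":-45,"dz":0,"twist":-0.1},{"claw":0,"dx":20,"dy":-90,"dz":0,"twist":-0.2},{"claw":0,"dx":30,"dy":-135,"dz":0,"twist":-0.287},{"claw":0,"dx":40,"dy":-180,"dz":0,"twist":-0.287},{"claw":0,"dx":50,"dy":-225,"dz":0,"twist":-0.287},{"claw":0,"dx":55,"dy":-270,"dz":0,"twist":-0.287},{"claw":0,"dx":60,"dy":-315,"dz":0,"twist":-0.287},{"claw":0,"dx":62,"dy":-360,"dz":0,"twist":-0.287}]' >/dev/null
python3 -m pendant '[{"claw":0,"dx":0,"dy":-45,"dz":0,"twist":0},{"claw":0,"dx":0,"dy":-55,"dz":0,"twist":0},{"claw":0,"dx":0,"dy":-55,"dz":0,"twist":0},{"claw":0,"dx":0,"dy":-55,"dz":0,"twist":0}]'; python3 -c "
from h import *
to((18,42,158))
im,D=eyes.snapshot('side')"
```

```text
clock: 3.1
tool_pos: [0.5932, -0.0487, 0.2566]
eef_rot: [0.768, 0.64, 0.001, -0.001]
contact_force: [1.0, 0.4, -0.6]
opening: 0.008
finger_force: 0.0
t 3.1 world [593.2 -48.7 256.6] rig [ 15.2  46.1 256.6] q [ 0.768  0.64   0.001 -0.001] F [ 1.   0.4 -0.6]
[((18, 42, 158), array([  2. ,  -4.5, -98.6]))]
```

```bash
python3 -m pendant '[{"claw":0,"dx":2,"dy":-5,"dz":-35,"twist":0},{"claw":0,"dx":2,"dy":-5,"dz":-70,"twist":0},{"claw":0,"dx":2,"dy":-5,"dz":-99,"twist":0},{"claw":0,"dx":2,"dy":-5,"dz":-99,"twist":0},{"claw":0,"dx":2,"dy":-5,"dz":-99,"twist":0}]'
python3 - <<'E'
from h import *
to((18,86,158))
a,D=eyes.snapshot('side');b,D=eyes.snapshot('top')
cv2.imwrite("pics/c3.png",np.hstack([cv2.resize(a[80:230,300:460],(400,375),interpolation=2),cv2.resize(b[110:290,230:430],(400,375),interpolation=2)]))
E
```

```text
clock: 3.65
tool_pos: [0.5955, -0.054, 0.158]
eef_rot: [0.768, 0.64, 0.0, -0.0]
contact_force: [-0.8, -0.7, 0.8]
opening: 0.007
finger_force: 0.0
t 3.65 world [595.5 -54.  158. ] rig [ 18.3  41.3 158. ] q [ 0.768  0.64   0.    -0.   ] F [-0.8 -0.7  0.8]
[((18, 86, 158), array([ 7.9, 44. ,  0. ]))]
```

View pics/c3.png

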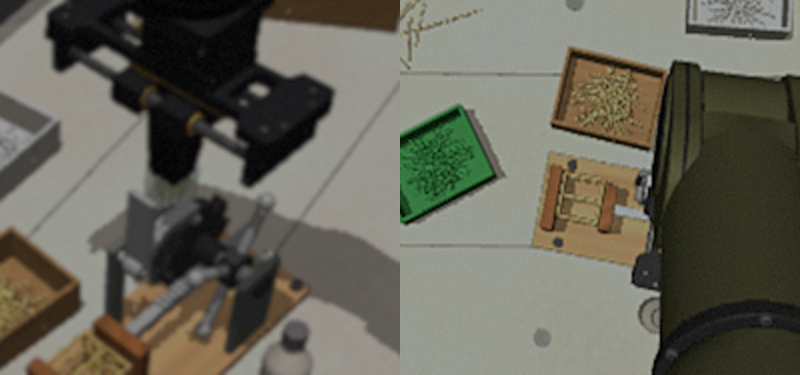

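The fingertip is just behind the lever plate, at crop pixel (165,190), clear of the wheel and spokes. Next I push the lever toward +y.

```bash
python3 -m pendant '[{"claw":0,"dx":2,"dy":8,"dz":0,"twist":0},{"claw":0,"dx":3,"dy":16,"dz":0,"twist":0},{"claw":0,"dx":4,"dy":24,"dz":0,"twist":0},{"claw":0,"dx":6,"dy":32,"dz":0,"twist":0},{"claw":0,"dx":7,"dy":40,"dz":0,"twist":0},{"claw":0,"dx":8,"dy":46,"dz":0,"twist":0},{"claw":0,"dx":8,"dy":46,"dz":0,"twist":0},{"claw":0,"dx":8,"dy":46,"dz":0,"twist":0}]'
python3 - <<'E'
from h import *
st()
a,D=eyes.snapshot('side')
for d in nets.place_of('side','lever_top')[:2]: print(d)
for y,z in((70,182),(100,176),(106,173),(112,169)): print(y,proj('side',w(18,y,z)/1e3)/[640,400])
cv2.imwrite("pics/c4.png",cv2.resize(a[80:230,300:460],(640,600),interpolation=2))
E
```

```text
clock: 4.55
tool_pos: [0.6029, -0.0101, 0.1576]
eef_rot: [0.769, 0.639, -0.0, 0.0]
contact_force: [0.0, -0.7, 0.7]
opening: 0.006
finger_force: 0.0
t 4.55 world [602.9 -10.1 157.6] rig [ 17.6  85.8 157.6] q [ 0.769  0.639 -0.     0.   ] F [ 0.  -0.7  0.7]
{'position': [0.5544, 0.3995], 'confidence': 0.81}
70 [0.55815926 0.39583107]
100 [0.53986062 0.42361302]
106 [0.53609812 0.43102905]
112 [0.5323093  0.43942873]
```

View pics/c4.png

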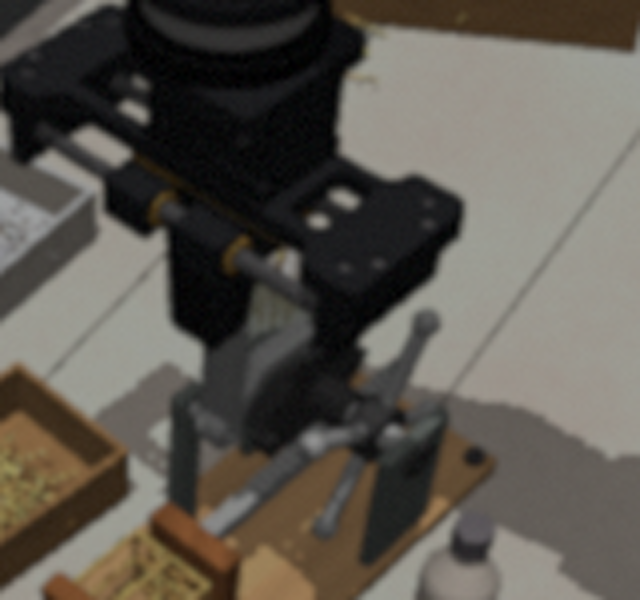

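Run:
```python
from h import *
a,D=eyes.snapshot('side')
z=lambda u:((u[0]-300)*4,(u[1]-80)*4)
print("tip",[np.round(z(proj('side',w(x,y,157.6)/1e3))) for x,y in((0,95),(35,95),(0,77),(35,77))])
for name,a_ in(("0",0),(".35",.35),(".5",.5)):
    print(name,[np.round(z(proj('side',w(x,70+75*np.sin(a_),107+75*np.cos(a_))/1e3))) for x in(6,30)])
for X,Y in((215,350),(215,370),(225,400),(235,430),(250,380),(290,340),(270,370),(200,320),(230,320)):
    p=deproj('side',(300+X/4,80+Y/4),D); print((X,Y),rig(p).round())
```

```text
tip [array([218., 402.]), array([161., 361.]), array([245., 380.]), array([188., 341.])]
0 [array([249., 327.]), array([209., 300.])]
.35 [array([209., 364.]), array([169., 337.])]
.5 [array([193., 384.]), array([153., 356.])]
(215, 350) [  5.  94. 186.]
(215, 370) [ 21.  74. 146.]
(225, 400) [ 14.  73. 131.]
(235, 430) [  7.  72. 114.]
(250, 380) [ 16.  53. 128.]
(290, 340) [ 17.  23. 132.]
(270, 370) [ 12.  43. 130.]
(200, 320) [ 14.  94. 198.]
(230, 320) [  2.  88. 202.]
```

Run:
```python
from h import *
a,D=eyes.snapshot('side'); g=a.max(2)
for Y in range(290,420,6):
    o=[]
    for X in range(160,300,12):
        u=(int(300+X/4),int(80+Y/4)); p=rig(deproj('side',u,D)); o.append("%d,%d,%d:%d"%(*p,g[u[1],u[0]]))
    print(Y,o)
```

```text
290 ['178,-61,0:153', '29,95,207:34', '23,95,211:7', '18,92,212:9', '8,96,221:7', '2,96,226:10', '0,91,223:6', '1,82,216:11', '105,-61,48:64', '-33,111,260:68', '-38,111,263:47', '-42,109,265:60']
296 ['174,-57,-1:154', '28,96,204:38', '23,94,206:9', '17,93,209:9', '8,96,216:12', '2,96,221:8', '1,89,217:10', '1,80,210:7', '105,-62,42:71', '99,-65,44:78', '-39,111,259:67', '-44,111,263:46']
302 ['171,-54,0:156', '29,95,200:44', '22,94,204:10', '16,94,208:7', '8,96,214:11', '1,96,219:6', '1,89,214:9', '2,80,207:10', '105,-62,38:75', '98,-65,41:78', '93,-68,42:77', '-45,111,262:54']
308 ['167,-49,-1:157', '28,95,196:52', '22,94,199:11', '16,94,203:6', '8,96,210:4', '2,95,213:10', '2,87,208:15', '2,79,202:21', '104,-62,33:74', '98,-65,34:82', '93,-69,35:80', '89,-76,33:75']
314 ['165,-47,-1:159', '28,96,194:53', '22,94,197:6', '15,94,201:10', '8,95,207:4', '2,95,211:7', '2,87,205:9', '3,78,198:24', '104,-62,29:77', '98,-66,31:82', '93,-70,32:81', '89,-76,30:84']
320 ['160,-42,0:156', '27,96,189:94', '22,94,192:13', '14,95,198:5', '7,96,203:9', '2,94,205:10', '3,86,199:10', '3,77,193:40',
[... 2511 characters left out ...]
5', '23,73,126:51', '16,74,132:50', '9,73,136:50', '13,59,123:60', '24,35,95:32', '20,30,95:25', '15,27,97:24', '13,21,93:19']
404 ['113,6,-1:106', '39,80,113:51', '36,75,112:46', '30,74,115:71', '23,73,121:51', '15,73,127:48', '8,74,132:49', '13,58,116:48', '22,37,93:25', '16,35,95:25', '14,29,93:21', '12,20,87:16']
410 ['111,9,0:105', '39,80,111:49', '36,75,109:44', '29,74,114:74', '22,73,118:58', '15,73,124:50', '9,73,128:50', '12,59,114:42', '21,38,92:24', '15,36,95:23', '14,28,89:16', '13,18,82:15']
416 ['106,14,0:112', '39,80,105:53', '35,76,105:40', '28,75,109:76', '21,75,115:80', '15,74,119:58', '8,73,124:50', '25,42,86:30', '19,40,88:23', '14,37,91:18', '13,28,84:17', '13,18,76:17']
```

The lever did not move. Depth shows the fingers really end at z≈186 mm, about 28 mm above the reported TCP, so the tip passed over the lever. I'll go back, drop 28 mm and push again.

```bash
python3 -m pendant '[{"claw":0,"dx":-4,"dy":-22,"dz":2,"twist":0},{"claw":0,"dx":-8,"dy":-45,"dz":2,"twist":0},{"claw":0,"dx":-8,"dy":-46,"dz":2,"twist":0},{"claw":0,"dx":-8,"dy":-46,"dz":-14,"twist":0},{"claw":0,"dx":-8,"dy":-46,"dz":-28,"twist":0},{"claw":0,"dx":-8,"dy":-46,"dz":-28,"twist":0},{"claw":0,"dx":-8,"dy":-46,"dz":-28,"twist":0}]' |head -4; python3 -m pendant '[{"claw":0,"dx":2,"dy":8,"dz":0,"twist":0},{"claw":0,"dx":3,"dy":16,"dz":0,"twist":0},{"claw":0,"dx":4,"dy":22,"dz":0,"twist":0},{"claw":0,"dx":5,"dy":25,"dz":0,"twist":0},{"claw":0,"dx":5,"dy":28,"dz":0,"twist":0},{"claw":0,"dx":5,"dy":28,"dz":0,"twist":0}]'
python3 - <<'E'
from h import *
st()
a,D=eyes.snapshot('side')
cv2.imwrite("pics/c5.png",cv2.resize(a[80:230,300:460],(640,600),interpolation=2))
E
```

```text
clock: 5.45
tool_pos: [0.5952, -0.0552, 0.1297]
eef_rot: [0.769, 0.639, 0.0, -0.0]
contact_force: [0.2, 0.5, 0.1]
clock: 6.05
tool_pos: [0.6003, -0.0274, 0.1298]
eef_rot: [0.769, 0.639, 0.0, 0.0]
contact_force: [-0.5, -0.4, 0.3]
opening: 0.003
finger_force: 0.0
t 6.05 world [600.3 -27.4 129.8] rig [ 18.2  68.3 129.8] q [0.769 0.639 0.    0.   ] F [-0.5 -0.4  0.3]
```

View pics/c5.png

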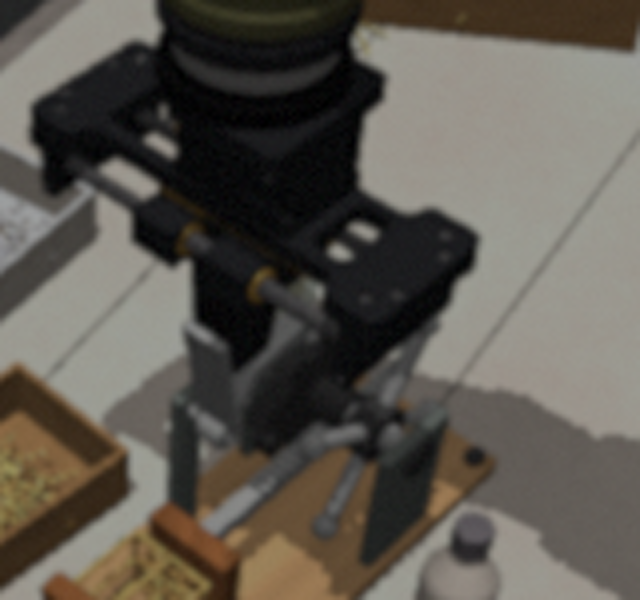

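The lever is leaning, its top corner now at zoom pixel (187,325), which I read as about 0.2 rad. I'll push about 19 mm more.

```bash
python3 -m pendant '[{"claw":0,"dx":1,"dy":5,"dz":0,"twist":0},{"claw":0,"dx":2,"dy":10,"dz":0,"twist":0},{"claw":0,"dx":3,"dy":15,"dz":0,"twist":0},{"claw":0,"dx":3,"dy":19,"dz":0,"twist":0},{"claw":0,"dx":3,"dy":19,"dz":0,"twist":0},{"claw":0,"dx":3,"dy":19,"dz":0,"twist":0}]'|tail -4
python3 - <<'E'
from h import *
st()
a,D=eyes.snapshot('side'); n=0
# lever plate: grey points on x 6..30 in front of finger
for Y in range(330,420,8):
    o=[]
    for X in range(140,240,10):
        p=rig(deproj('side',(int(300+X/4),int(80+Y/4)),D)); o.append("%d,%d,%d"%tuple(p))
    print(Y,o)
E
```

```text
eef_rot: [0.769, 0.639, 0.0, -0.0]
contact_force: [-0.0, -0.7, 0.3]
opening: 0.005
finger_force: 0.0
t 6.7 world [603.1  -8.3 129.7] rig [ 17.5  87.7 129.7] q [ 0.769  0.639  0.    -0.   ] F [-0.  -0.7  0.3]
330 ['163,-28,0', '159,-31,0', '33,98,182', '28,98,185', '22,97,189', '18,96,192', '-9,121,229', '-12,120,230', '-13,114,227', '0,91,201']
338 ['159,-23,0', '156,-27,-1', '33,97,176', '28,98,180', '22,96,183', '17,97,187', '0,109,208', '-13,120,226', '0,97,200', '0,91,196']
346 ['155,-19,-1', '151,-22,0', '145,-26,0', '28,97,175', '21,97,179', '17,96,182', '10,96,187', '4,98,193', '0,95,193', '1,89,188']
354 ['149,-14,0', '146,-17,0', '140,-21,1', '27,98,171', '21,97,175', '17,96,177', '9,97,183', '4,98,188', '1,94,187', '1,89,183']
362 ['145,-9,0', '142,-12,0', '136,-16,0', '27,98,166', '21,97,169', '16,97,173', '9,98,179', '4,98,182', '1,93,181', '2,87,176']
370 ['141,-5,-1', '28,110,169', '132,-12,0', '27,98,161', '21,97,165', '17,96,167', '8,98,174', '4,98,178', '2,92,175', '2,86,170']
378 ['137,0,-1', '26,112,167', '21,110,169', '25,100,159', '21,96,159', '16,97,163', '8,97,169', '4,97,172', '2,91,169', '3,85,163']
386 ['131,4,0', '128,1,0', '19,112,167', '15,111,169', '19,99,157', '15,97,158', '8,98,165', '4,97,167', '3,89,162', '16,68,135']
394 ['127,8,0', '124,5,0', '118,1,0', '19,106,157', '8,110,169', '7,106,166', '7,98,160', '4,97,162', '18,70,130', '15,69,131']
402 ['123,12,-1', '120,9,-1', '115,5,0', '42,80,113', '10,108,160', '7,106,162', '8,97,154', '24,72,121', '18,70,125', '14,69,127']
410 ['119,17,0', '116,14,-1', '111,9,-1', '41,81,110', '36,78,112', '12,100,147', '7,98,150', '22,74,119', '17,71,121', '13,70,123']
418 ['115,21,-2', '112,18,-1', '106,14,0', '41,80,103', '36,77,104', '33,75,105', '8,96,142', '7,91,139', '16,72,116', '13,70,117']
```

The pawl is at about 0.56 rad, lever top at rig y≈111, z≈168. Next is the spoke.

```bash
python3 -c "
from h import *
to((17.5,83,185),(-24,-55,185),(-24,-55,104))"
python3 -m pendant '[{"claw":0,"dx":-1,"dy":-5,"dz":0,"twist":0},{"claw":0,"dx":-1,"dy":-5,"dz":28,"twist":0},{"claw":0,"dx":-1,"dy":-5,"dz":55,"twist":0},{"claw":0,"dx":-21,"dy":-45,"dz":55,"twist":0},{"claw":0,"dx":-42,"dy":-85,"dz":55,"twist":0},{"claw":0,"dx":-67,"dy":-132,"dz":55,"twist":0},{"claw":0,"dx":-67,"dy":-132,"dz":55,"twist":0},{"claw":0,"dx":-67,"dy":-132,"dz":55,"twist":0}]'|tail -4 ; python3 -c "
from h import *
to((-24,-55,185),(-24,-55,104))"
```

```text
t 6.75 world [603.1  -8.5 129.7] rig [ 17.5  87.4 129.7] q [ 0.769  0.639  0.    -0.   ] F [-0.6 -0.2 -0.3]
[((17.5, 83, 185), array([-0.8, -4.4, 55.3])), ((-24, -55, 185), array([ -67.1, -132.3,   55.3])), ((-24, -55, 104), array([ -67.1, -132.3,  -25.7]))]
eef_rot: [0.771, 0.637, -0.0, 0.0]
contact_force: [-0.1, 1.2, -0.4]
opening: 0.004
finger_force: 0.0
t 7.55 world [ 535.2 -143.2  184.9] rig [-24.5 -57.5 184.9] q [ 0.771  0.637 -0.     0.   ] F [-0.1  1.2 -0.4]
[((-24, -55, 185), array([0.9, 2.4, 0.1])), ((-24, -55, 104), array([  0.9,   2.4, -80.9]))]
```

```bash
python3 -m pendant '[{"claw":0,"dx":0,"dy":0,"dz":-30,"twist":0},{"claw":0,"dx":0,"dy":0,"dz":-60,"twist":0},{"claw":0,"dx":0,"dy":0,"dz":-81,"twist":0},{"claw":0,"dx":0,"dy":0,"dz":-81,"twist":0},{"claw":0,"dx":0,"dy":0,"dz":-81,"twist":0}]'|sed -n 1,4p; python3 -m pendant '[{"claw":0,"dx":2,"dy":8,"dz":0,"twist":0},{"claw":0,"dx":3,"dy":16,"dz":0,"twist":0},{"claw":0,"dx":5,"dy":24,"dz":0,"twist":0},{"claw":0,"dx":6,"dy":32,"dz":0,"twist":0},{"claw":0,"dx":8,"dy":40,"dz":0,"twist":0},{"claw":0,"dx":9,"dy":46,"dz":0,"twist":0},{"claw":0,"dx":9,"dy":46,"dz":0,"twist":0},{"claw":0,"dx":9,"dy":46,"dz":0,"twist":0}]'|sed -n 1,4p
python3 - <<'E'
from h import *
st()
a,D=eyes.snapshot('side')
print(nets.place_of('side','spoke_end'))
for wh in(.05,.4,.6,.7,.785):
    t=wh-np.pi/6; print(wh,[(proj('side',w(-24,60*np.sin(t+k),82+60*np.cos(t+k))/1e3)/[640,400]).round(4) for k in(0,np.pi/2)])
cv2.imwrite("pics/c6.png",cv2.resize(a[80:230,300:460],(640,600),interpolation=2))
E
```

```text
clock: 8.05
tool_pos: [0.5369, -0.1396, 0.1038]
eef_rot: [0.768, 0.64, 0.0, -0.0]
contact_force: [0.1, -0.2, -0.3]
clock: 8.85
tool_pos: [0.5448, -0.0934, 0.1033]
eef_rot: [0.769, 0.64, 0.0, -0.001]
contact_force: [-0.1, 0.3, -0.1]
t 8.85 world [544.8 -93.4 103.3] rig [-24.2  -6.7 103.3] q [ 0.769  0.64   0.    -0.001] F [-0.1  0.3 -0.1]
[{'position': [0.6173, 0.4227], 'confidence': 0.84}]
0.05 [array([0.6348, 0.4024]), array([0.59  , 0.4815])]
0.4 [array([0.6253, 0.4101]), array([0.5852, 0.5029])]
0.6 [array([0.6191, 0.418 ]), array([0.5842, 0.5129])]
0.7 [array([0.6159, 0.4228]), array([0.5841, 0.5171])]
0.785 [array([0.6131, 0.4273]), array([0.5844, 0.5203])]
```

View pics/c6.png

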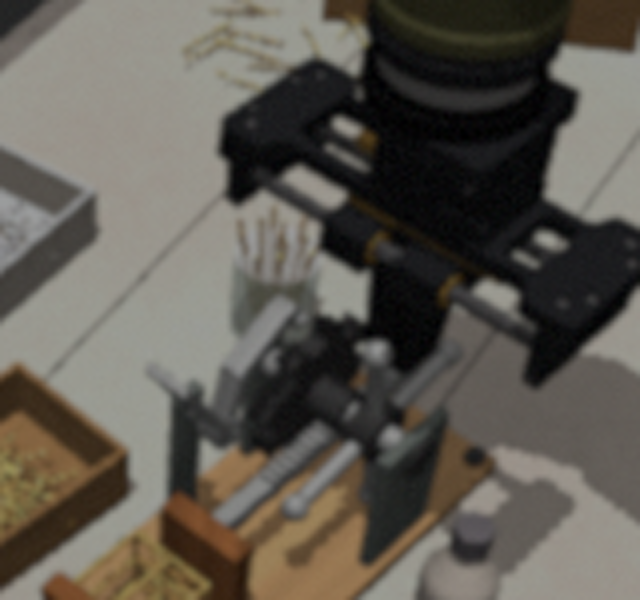

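The spoke ball is at zoom pixel (378,352), so the wheel is at about 0.68 rad, which agrees with the finger position. Pawl still up. About 6 mm more.

```bash
python3 -m pendant '[{"claw":0,"dx":1,"dy":3,"dz":0,"twist":0},{"claw":0,"dx":1,"dy":6,"dz":0,"twist":0},{"claw":0,"dx":1,"dy":6,"dz":0,"twist":0},{"claw":0,"dx":1,"dy":6,"dz":0,"twist":0}]'|sed -n 1,4p
python3 - <<'E'
from h import *
st()
a,D=eyes.snapshot('side')
print(nets.place_of('side','spoke_end'))
# side-view fit of wheel angle from ball depth
u=(378/4+300-2,352/4+80+2)
for du in range(-3,2):print([rig(deproj('side',(u[0]+du,u[1]+dv),D)).round().tolist() for dv in(-1,0,1)])
E
```

```text
clock: 9.35
tool_pos: [0.5459, -0.0891, 0.1035]
eef_rot: [0.769, 0.639, -0.0, -0.0]
contact_force: [0.6, -0.5, -1.9]
t 9.35 world [545.9 -89.1 103.5] rig [-23.9  -2.3 103.5] q [ 0.769  0.639 -0.    -0.   ] F [ 0.6 -0.5 -1.9]
[{'position': [0.6138, 0.4242], 'confidence': 0.62}]
[[-18.0, 17.0, 141.0], [-19.0, 18.0, 140.0], [-19.0, 18.0, 138.0]]
[[-20.0, 18.0, 144.0], [-22.0, 19.0, 143.0], [-22.0, 20.0, 142.0]]
[[-22.0, 17.0, 145.0], [-24.0, 19.0, 144.0], [-24.0, 19.0, 142.0]]
[[-24.0, 16.0, 146.0], [-25.0, 18.0, 145.0], [-26.0, 18.0, 143.0]]
[[-25.0, 15.0, 145.0], [-26.0, 16.0, 145.0], [-27.0, 16.0, 142.0]]
```

```bash
python3 -m pendant '[{"claw":0,"dx":0,"dy":2,"dz":0,"twist":0},{"claw":0,"dx":0,"dy":2,"dz":0,"twist":0},{"claw":0,"dx":0,"dy":2,"dz":0,"twist":0}]'|sed -n 1,4p; python3 -c "
from h import *
to((-24,-30,104),(-24,-30,200),(18,140,200),(18,140,118))"
```

```text
clock: 9.75
tool_pos: [0.5461, -0.0871, 0.1037]
eef_rot: [0.769, 0.639, -0.0, 0.0]
contact_force: [1.4, -2.8, -1.8]
t 9.75 world [546.1 -87.1 103.7] rig [-24.1  -0.3 103.7] q [ 0.769  0.639 -0.     0.   ] F [ 1.4 -2.8 -1.8]
[((-24, -30, 104), array([ -5.4, -29.2,   0.3])), ((-24, -30, 200), array([ -5.4, -29.2,  96.3])), ((18, 140, 200), array([ 67.2, 130.2,  96.3])), ((18, 140, 118), array([ 67.2, 130.2,  14.3]))]
```

```bash
python3 -m pendant '[{"claw":0,"dx":-3,"dy":-14,"dz":0,"twist":0},{"claw":0,"dx":-5,"dy":-29,"dz":30,"twist":0},{"claw":0,"dx":-5,"dy":-29,"dz":65,"twist":0},{"claw":0,"dx":-5,"dy":-29,"dz":95,"twist":0},{"claw":0,"dx":15,"dy":10,"dz":95,"twist":0},{"claw":0,"dx":35,"dy":50,"dz":95,"twist":0},{"claw":0,"dx":55,"dy":90,"dz":95,"twist":0},{"claw":0,"dx":67,"dy":130,"dz":95,"twist":0}]'|sed -n 1,4p
python3 -m pendant '[{"claw":0,"dx":0,"dy":0,"dz":0,"twist":0},{"claw":0,"dx":0,"dy":0,"dz":-25,"twist":0},{"claw":0,"dx":0,"dy":0,"dz":-50,"twist":0},{"claw":0,"dx":0,"dy":0,"dz":-78,"twist":0},{"claw":0,"dx":0,"dy":0,"dz":-78,"twist":0},{"claw":0,"dx":0,"dy":0,"dz":-78,"twist":0}]'|sed -n 1,4p
python3 - <<'E'
from h import *
to((18,92,120),(18,81.5,120))
a,D=eyes.snapshot('side')
print(nets.place_of('side','spoke_end'))
cv2.imwrite("pics/c7.png",cv2.resize(a[80:230,300:460],(640,600),interpolation=2))
E
```

```text
clock: 10.55
tool_pos: [0.6143, 0.0446, 0.199]
eef_rot: [0.769, 0.639, 0.001, 0.0]
contact_force: [0.6, -0.6, -0.3]
clock: 11.15
tool_pos: [0.6129, 0.0425, 0.121]
eef_rot: [0.769, 0.639, -0.0, -0.0]
contact_force: [-0.1, -0.2, 0.9]
t 11.15 world [612.9  42.5 121. ] rig [ 17.7 139.3 121. ] q [ 0.769  0.639 -0.    -0.   ] F [-0.1 -0.2  0.9]
[((18, 92, 120), array([ -8.4, -46.6,  -1. ])), ((18, 81.5, 120), array([-10.4, -56.9,  -1. ]))]
[{'position': [0.6127, 0.4238], 'confidence': 0.79}, {'position': [0.5878, 0.517], 'confidence': 0.24}]
```

View pics/c7.png

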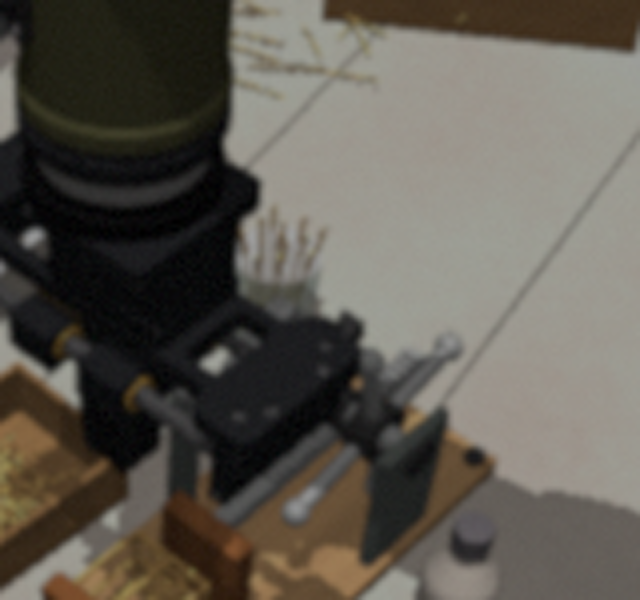

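The spoke's ball is still at about zoom (370,358) and the finger is on the +y side of the lever. Now I push the lever back.

```bash
python3 -m pendant '[{"claw":0,"dx":-2,"dy":-10,"dz":0,"twist":0},{"claw":0,"dx":-4,"dy":-20,"dz":0,"twist":0},{"claw":0,"dx":-6,"dy":-30,"dz":0,"twist":0},{"claw":0,"dx":-8,"dy":-38,"dz":0,"twist":0},{"claw":0,"dx":-9,"dy":-46,"dz":0,"twist":0},{"claw":0,"dx":-10,"dy":-52,"dz":0,"twist":0},{"claw":0,"dx":-10,"dy":-56,"dz":0,"twist":0},{"claw":0,"dx":-10,"dy":-56,"dz":0,"twist":0}]'|sed -n 1,4p
python3 -c "
from h import *
st()"
```

```text
clock: 12.05
tool_pos: [0.6027, -0.0118, 0.1206]
eef_rot: [0.769, 0.639, 0.0, -0.001]
contact_force: [-1.4, 3.0, 0.6]
t 12.05 world [602.7 -11.8 120.6] rig [ 17.7  84.1 120.6] q [ 0.769  0.639  0.    -0.001] F [-1.4  3.   0.6]
```

```bash
python3 -m pendant '[{"claw":0,"dx":0,"dy":-2,"dz":0,"twist":0},{"claw":0,"dx":-1,"dy":-4,"dz":0,"twist":0},{"claw":0,"dx":-1,"dy":-5,"dz":0,"twist":0},{"claw":0,"dx":-1,"dy":-5,"dz":0,"twist":0},{"claw":0,"dx":-1,"dy":-5,"dz":0,"twist":0}]'|sed -n 1,4p
python3 -c "
from h import *
st()"
```

```text
clock: 12.55
tool_pos: [0.6027, -0.0121, 0.1206]
eef_rot: [0.768, 0.641, 0.002, -0.002]
contact_force: [0.5, 10.3, 2.1]
t 12.55 world [602.7 -12.1 120.6] rig [ 17.7  83.8 120.6] q [ 0.768  0.641  0.002 -0.002] F [ 0.5 10.3  2.1]
```

```bash
python3 -m pendant '[{"claw":0,"dx":0,"dy":-2,"dz":0,"twist":0},{"claw":0,"dx":-1,"dy":-5,"dz":0,"twist":0},{"claw":0,"dx":-1,"dy":-5,"dz":0,"twist":0},{"claw":0,"dx":-1,"dy":-5,"dz":0,"twist":0}]'|sed -n 1,4p
python3 -m pendant '[{"claw":0,"dx":2,"dy":10,"dz":0,"twist":0},{"claw":0,"dx":8,"dy":40,"dz":0,"twist":0},{"claw":0,"dx":14,"dy":80,"dz":40,"twist":0},{"claw":0,"dx":18,"dy":120,"dz":80,"twist":0},{"claw":0,"dx":18,"dy":160,"dz":100,"twist":0},{"claw":0,"dx":18,"dy":200,"dz":100,"twist":0},{"claw":0,"dx":18,"dy":240,"dz":100,"twist":0},{"claw":0,"dx":18,"dy":240,"dz":100,"twist":0}]'|sed -n 1,4p
python3 - <<'E'
from h import *
st()
a,D=eyes.snapshot('side')
for q in("spoke_end","lever_top","pawl_nose"): print(q,nets.place_of('side',q)[:1])
D0=np.load("side0.npy")
# lever +y face plane fit, before and now
for n,d in(("start",D0),("now",D)):
    P=np.array([rig(deproj('side',(u,v),d)) for u in range(345,366) for v in range(150,195)])
    m=(P[:,0]>9)&(P[:,0]<27)&(P[:,2]>135)&(P[:,2]<178)&(abs(P[:,1]-75)<12); k=np.polyfit(P[m,2],P[m,1],1)
    print(n,m.sum(),"tilt",np.arctan(k[0]).round(3),"y@160",np.polyval(k,160).round(1))
cv2.imwrite("pics/c8.png",cv2.resize(a[80:230,300:460],(640,600),interpolation=2))
E
```

```text
clock: 12.95
tool_pos: [0.6026, -0.0122, 0.1207]
eef_rot: [0.767, 0.642, 0.005, -0.004]
contact_force: [1.2, 16.7, 1.7]
clock: 13.75
tool_pos: [0.6177, 0.2258, 0.2202]
eef_rot: [0.766, 0.643, 0.002, -0.002]
contact_force: [-0.4, 1.3, -0.1]
t 13.75 world [617.7 225.8 220.2] rig [-11.4 320.4 220.2] q [ 0.766  0.643  0.002 -0.002] F [-0.4  1.3 -0.1]
spoke_end [{'position': [0.6119, 0.4238], 'confidence': 0.84}]
lever_top [{'position': [0.5545, 0.3958], 'confidence': 0.67}]
pawl_nose [{'position': [0.5886, 0.411], 'confidence': 0.67}]
start 133 tilt 0.003 y@160 74.1
now 132 tilt -0.002 y@160 73.9
```

View pics/c8.png

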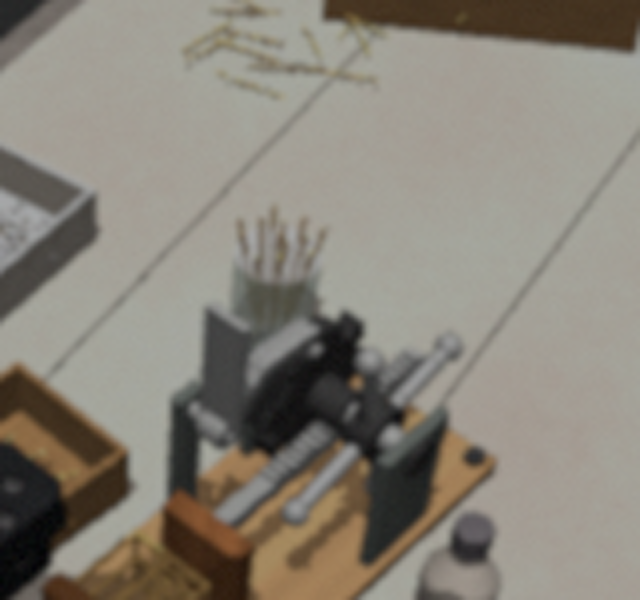

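The lever is upright again at the starting plane (tilt −0.002 rad), its top corner at zoom (207,305). The spoke ball is at (370,358), one notch back, and the arm is clear of everything. Handing in.

```bash
python3 -c "
from h import *
print(r.finish_job())"
```

```text
the job is handed in; nothing more can be done
None
```

I eased the clamp one notch and handed the job in at about 13.8 s: the wheel is about 0.78 rad back, the pawl is fully down again, and the arm is clear; I never re-measured the frame, jar, bottle and tray, and no verdict came back.

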